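# Draw the printing plate home on the press bed and bolt it

### The arm

A 7-joint arm with a two-finger parallel gripper is mounted at the origin on the work surface. World frame = base frame: x ahead of the robot, y to its left, z up, the work surface at z = 0. Lengths are in m, angles in rad, forces in N, time in s.
With the tool pointing down it reaches from about 0.4 to 0.85 m from the base axis. Payload 4.5 kg.
Tool frame: the origin (TCP) lies at the very end of the fingers, on their centre line; the grasp point (between the pads) lies 19 mm behind it (r.grip_point_offset is the distance from the TCP to the grasp point, in m); z points along the fingers, y is the line along which they close (so a half turn about z gives the same grasp; the last joint's range is limited). The gripper opens to 88 mm and grips with 3 to 60 N. Pads are 18 mm wide; open, the fingers measure 123 mm over their backs; the gripper's body (75 mm by 187 mm) begins 45 mm behind the grasp point.
Start: joints at [0.034, 0.689, -0.195, 1.565, 0.157, 0.902, -0.215], TCP at [0.625, 0, 0.201] pointing down, gripper open.
Joint ranges: [-3.01, 3.01], [-0.46, 2.08], [-1.47, 1.51], [0.13, 2.56], [-1, 4.14], [0.04, 2.09], [-2.66, 2.66]. Speed limits (rad/s): [2.57, 2.57, 3.14, 3.14, 3.14, 3.14, 3.14].

### API

Orientations are given as a unit quaternion [x, y, z, w].
In Python, from plant import r gives the robot as it stands.
- The arm moves only by the tool carry_out, never from a script. Its argument "rows" is a list of rows, each a list of 3 entries, a list of its own where there are three numbers: the shift along the tool's x, y, z in cm, then the turn, a rotation vector about the tool's x, y, z in degrees, then the closure, from 0 (fully open) to 1 (shut). A call has 1 to 12 rows; each row is the pose to reach, as a shift and turn from the pose commanded when the call began, along the tool's axes at that moment; what a row does not reach only later rows make up. A row lasts 1/10 s, in which the tool goes at most 50 mm and 8.59 degrees, less where a joint would pass 70% of its speed; a pose out of reach is approached as far as the arm can. A call with a gripper value outside its range is refused whole. The fingers move at their own pace and stop on an object; "newtons" is the grip in N (left out, the last holds). Time passes only in rows, so rows that repeat a pose let the fingers close. It gives the time, the measured TCP pose, the force, the opening and the grip force at its end, in the units of the state.
- r.get_state(): the state, without advancing time (a new reading comes with each control period).
- r.snapshot(name): name is "scene" or "side" or "wrist"; returns a dict with "image" (384x512x3 uint8, red, green, blue), "fx", "fy", "cx", "cy" (pixels), "pose" (4x4, takes a point from camera to world coordinates). Camera axes: x right, y up, looking along -z (the intrinsics and any distortion apply to the point x, -y, -z); pixel columns grow to the right and rows downward; lengths in m; the calibration is good to about 2 mm. A picture is of the moment at which its call begins. There is no depth.
- r.finish_job(): hands the job in; it is judged then, once.
The state is a dict: "clock": time; "q": joint angles; "qd": joint speeds; "joint_torque": joint torques, N m; "tool_pos": TCP position; "eef_rot": TCP orientation; "contact_force": force on the tool from outside, world axes, zero at the start; "moment": the same for the moment, N m; "opening": opening from 0.0 (shut) to 1.0 (fully open); "finger_force": force on a finger pad.
Only numpy, scipy, OpenCV 4.12 (cv2) and the standard library are available. Lean on these libraries where they do the work, as an engineer would, in place of code of your own. Each camera call takes 0.05 s, during which the arm holds its last target. There are 200 camera calls.

### The job

The copper printing plate lies on the bed of the small etching press with its far end under the raised roller. Press down on its bare front part with the fingertips, lightly (never with more than about 2 kg, 20 N), and drag it back towards the robot until its front edge sits fully home against the brass stop; then push the red-knobbed bolt fully in so that it enters the notch in the plate's side. Leave the plate flat and home, and do not disturb the things standing around.

Things in the scene. Friction and masses are not known exactly. Their poses are not given: they have to be found in the camera images.
- press: Table-top etching press, green frame, flat rigid steel bed; fixed, but its place, heading and bed height (45 to 58 mm over the table) differ. Origin: on the bed's top surface, at the middle of the brass stop's inner face. x runs along the bed from the stop to the roller, y across the bed to the bolt's side, z up. Bed: x -30 to 420, y -100 to 100 mm. All 'press frame' values use this frame.
- stop (a point): Foot of the brass stop's inner face, same point as the press origin. The stop is 120 mm wide (y -60 to 60), 16 mm thick (x -16 to 0) and 8 mm high. Low guides either side of the plate, 3 mm high, run from it at y = +-67.5 mm (inner faces) to x = 200 mm.
- roller (a point): Centre of the raised steel roller, 70 mm in diameter, lying across the bed at x = 245 mm; it leaves 18 mm above the bed and its top is 88 mm above it. Green cheeks at its ends (x 210 to 280, y beyond +-100 mm) reach 142 mm above the bed with their screws. The hand wheel outside the -y cheek (y to -192 mm) has spokes to 150 mm.
- tray (a point): Middle of the floor of the wooden side tray fixed to the press (press frame x 0 to 150, y -235 to -95 mm, 32 mm below the bed surface); the ink jar and the brush stand in it.
- plate: Copper printing plate, 200 (x) x 130 (y) x 5 mm, dark inked disc on top, 0.6 to 0.95 kg, loose and flat on the bed between the guides (2.5 mm play each side). Origin: centre of its underside; x points away from the stop. It slides on the bed with low friction (about 0.1). Fingertips hold better (about 0.5) but creep and slip if pressed too lightly: 10 to 15 N down is right, over 20 N marks it. Nothing yields.
- plate_front (a point): Middle of the plate's front edge, on its top face, 5 mm above the bed; 100 mm from the plate's origin along its -x. It starts 45 to 80 mm from the stop, the far end under the roller; at press frame x = 0 the plate is home. A notch in the plate's +y side, 18 mm along x and 18 mm deep, is centred 60 mm behind this edge.
- bolt_knob (a point): Centre of the bolt's red upright knob, 16 mm in diameter, from 9 to 35 mm above the bed surface (this point 22 mm). With the bolt fully out it is at x = 60, y = 121 mm in the press frame. Free space beyond it (+y). It stands on a flat 12 mm wide bolt running along y, 1 to 5 mm above the bed, between dark brackets (y 80 to 102 mm, 11 mm high).
- bolt (a joint): How far the bolt is pushed in towards the plate, along the press's -y: 0 = fully out, 0.020 m = fully in, against an end stop. It starts 0 to 3 mm in and stays where it is left; sliding friction about 2 N. Its end enters the plate's notch, with 3 mm play each side, only if the plate is home.
- ink_jar: Amber ink jar with black lid, 44 mm in diameter, 55 mm high, in the press's side tray; leave it alone. Origin: centre of its underside.
- brush: Small wooden scrubbing brush, 85 x 30 x 24 mm, in the press's side tray; leave it alone. Origin: centre of its underside.
- ink_bowl: Terracotta bowl, 110 mm across, 45 mm high, on the table to the left; leave it alone. Origin: centre of its underside.
- oil_bottle: Amber bottle, 60 mm in diameter, 160 mm high, on the table to the left; leave it alone. Origin: centre of its underside.
- tape_roll: Roll of paper tape lying flat, 90 mm across, 24 mm high, on the table to the left; leave it alone. Origin: centre of its underside.
- ink_knife: Ink spatula lying on the table to the right; leave it alone. Origin: on its underside.
- round_plate: Dark round printing plate, 140 mm across, 4 mm thick, on the table to the right; leave it alone. Origin: centre of its underside.
Things that resemble listed ones, but are neither listed nor needed, are in the scene too. Of the things like the plate, leave any that is green or turquoise; of the rest the larger one is meant.

How it is judged:
By the outcome, as a careful person would: the job done as asked, in the order asked, and still so for the second after the job is handed in, with the robot touching nothing.
It also fails if it takes over 58 s, if anything falls off the work surface, if the arm or the gripper's body presses on something with over 40 N, if the wrist force passes 120 N, or if a joint passes its speed limit or range.

## Working session

There is one attempt and no reset: what is moved stays moved. The work goes in short steps, Python scripts to look and compute and a tool call to move; the robot and the scene stay as the last step left them, time stands still between calls to the robot, and variables do not carry over. Pictures are saved under pics/ and viewed, at most 10 in all, crops included, and the job is handed in when it is done.

Besides the shell and the picture viewer there is one more tool, called after "Emit:" as name([rows], argument=value, ...), one row to a line, values as JSON. carry_out: Moves the arm, as the interface text tells. Its arguments: {"type":"object","properties":{"rows":{"type":"array"},"newtons":{"type":"number"}},"required":["rows"]}

```bash
mkdir -p pics; python3 - <<'E'
from plant import r
import cv2,numpy as np
for n in("scene","side","wrist"):
    s=r.snapshot(n); cv2.imwrite(f"pics/{n}0.png",s["image"][:,:,::-1]); np.savez(f"pics/{n}0.npz",**{k:v for k,v in s.items()})
    print(n,{k:(np.round(v,3).tolist() if k!="image" else 0) for k,v in s.items()})
s=r.get_state();print(s)
a=cv2.imread("pics/scene0.png");b=cv2.imread("pics/side0.png")
E
```

```text
scene {'image': 0, 'fx': 447.474, 'fy': 447.474, 'cx': 258.751, 'cy': 189.607, 'pose': [[0.867, -0.425, 0.261, 0.921], [0.498, 0.746, -0.442, -0.651], [-0.007, 0.513, 0.858, 1.322], [0.0, 0.0, 0.0, 1.0]]}
side {'image': 0, 'fx': 466.568, 'fy': 466.568, 'cx': 257.69, 'cy': 192.011, 'pose': [[0.974, 0.159, -0.159, 0.282], [-0.225, 0.654, -0.722, -1.204], [-0.011, 0.739, 0.673, 1.213], [0.0, 0.0, 0.0, 1.0]]}
wrist {'image': 0, 'fx': 323.042, 'fy': 323.042, 'cx': 251.286, 'cy': 192.246, 'pose': [[1.0, -0.0, 0.001, 0.625], [-0.0, 0.966, 0.26, 0.067], [-0.001, -0.26, 0.966, 0.384], [0.0, 0.0, 0.0, 1.0]]}
{'clock': 0.15, 'q': array([ 0.03381148,  0.689737  , -0.19452936,  1.56608777,  0.15726637,
        0.90252308, -0.21509938]), 'qd': array([ 1.19749487e-03, -2.00560296e-03,  1.62213018e-05, -3.18139976e-03,
       -1.55490672e-03, -5.32374973e-04,  1.65625371e-03]), 'joint_torque': array([-1.46674727e-03, -5.27863634e+01, -1.26819178e+00, -1.53587687e+01,
       -5.24473807e-02,  3.92338901e-03,  1.12435155e-04]), 'tool_pos': array([ 6.24468839e-01, -3.82938455e-05,  2.00232885e-01]), 'eef_rot': array([ 7.07094943e-01,  7.07118288e-01, -5.12432275e-04, -4.54276118e-04]), 'contact_force': array([-0.13996391, -0.55256941,  0.5175129 ]), 'moment': array([0.02682255, 0.04463556, 0.01774896]), 'finger_force': 0.0, 'opening': 0.9983181742759345}
```

View pics/scene0.png

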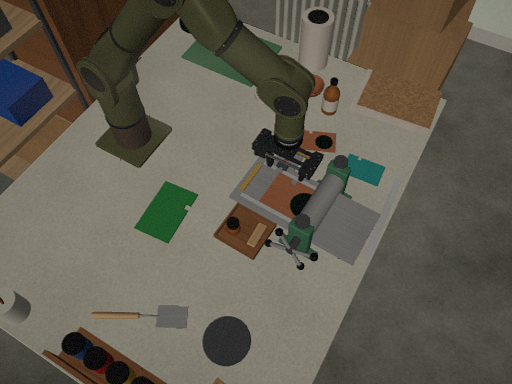

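View pics/wrist0.png

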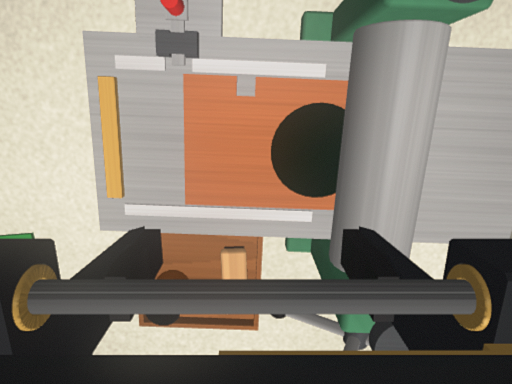

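The wrist view shows the press squarely: stop inner edge at (116,77)–(123,197), bed front corners at (84,31)/(99,231), plate front at column 184, red knob at (173,5). Only the copper plate under the roller is meant.

```bash
cat > h.py <<'E'
import numpy as np
from scipy.optimize import least_squares
from scipy.spatial.transform import Rotation as R
def proj(s,P):
    T=s["pose"]; c=(P-T[:3,3])@T[:3,:3]
    return np.c_[s["cx"]+s["fx"]*c[:,0]/-c[:,2], s["cy"]+s["fy"]*c[:,1]/c[:,2]]
def world(p,P):
    x,y,a,z=p; P=np.asarray(P,float)
    return np.c_[x+np.cos(a)*P[:,0]-np.sin(a)*P[:,1], y+np.sin(a)*P[:,0]+np.cos(a)*P[:,1], z+P[:,2]]
E
cat > pts.py <<'E'
L=[((0,60,8),(116,77)),((0,-60,8),(123,197)),((-16,60,8),(99,78)),((-16,-60,8),(107,199)),
((-30,100,0),(84,31)),((-30,-100,0),(99,231)),((200,67.5,3),(326,77)),((200,-67.5,3),(312,212))]
E
python3 - <<'E'
from h import *; from pts import L
s=dict(np.load("pics/wrist0.npz"))
P=np.array([l[0] for l in L])/1e3; px=np.array([l[1] for l in L])
def f(v):
    d=proj(s,world(v[:4],P))-px
    # plate front corners at x=v4
    q=proj(s,world(v[:4],[[v[4],65,5*1],[v[4],-65,5]]*np.array([1,1e-3,1e-3])))-[[184,75],[184,204]]
    return np.r_[d.ravel(),q.ravel()*[1,0,1,0]]
o=least_squares(f,[.48,.1,0,.05,.06]);print(o.x.round(4),f(o.x).reshape(-1,2).round(1).tolist())
np.save("press.npy",o.x)
v=o.x
print("knob",world(v[:4],[[.06,.121,.022]]),proj(s,world(v[:4],[[.06,.121,.035]])))
print("press pt",world(v[:4],[[v[4]+.03,0,.005]]))
E
```

```text
[ 0.4937  0.0326 -0.0435  0.0525  0.0638] [[-0.7, -0.0], [-0.1, 1.7], [-0.7, -1.8], [0.5, -1.0], [-0.2, 0.1], [1.4, -0.6], [-0.4, 1.7], [0.6, -0.1], [-0.7, -0.0], [0.7, 0.0]]
knob [[0.55890526 0.15083117 0.07450575]] [[170.49199005  -1.26220633]]
press pt [[0.58737736 0.02847559 0.05750575]]
```

Emit:
carry_out([
  [[0.7,-0.9,3],[0,0,1],1],
  [[1.4,-1.8,6],[0,0,2.5],1],
  [[2.8,-3.6,9],[0,0,2.5],1],
  [[2.8,-3.6,11],[0,0,2.5],1],
  [[2.8,-3.6,12.5],[0,0,2.5],1],
  [[2.8,-3.6,13],[0,0,2.5],1],
  [[2.8,-3.6,13],[0,0,2.5],1],
  [[2.8,-3.6,13],[0,0,2.5],1],
], newtons=20)

```text
clock: 0.95
tool_pos: [0.5896, 0.028, 0.0714]
eef_rot: [0.722, 0.691, 0.0, 0.0]
contact_force: [-1.0, -0.5, 0.8]
opening: 0.297
finger_force: 0.0
```

```bash
python3 - <<'E'
from plant import r
import cv2,numpy as np
s=r.snapshot("wrist"); cv2.imwrite("pics/w1.png",s["image"][:,:,::-1]); np.savez("pics/w1.npz",**s)
s=r.get_state();print(s["clock"],s["tool_pos"],s["contact_force"],s["opening"],s["finger_force"])
from h import *
v=np.load("press.npy");a=v[2];d=s["tool_pos"]-[v[0],v[1],v[3]]
print("tcp in press",np.cos(a)*d[0]+np.sin(a)*d[1],-np.sin(a)*d[0]+np.cos(a)*d[1],d[2],R.from_quat(s["eef_rot"]).as_matrix().round(3).tolist())
E
```

```text
1.0 [0.58983378 0.02795739 0.07169489] [-0.25082199  0.83584062  0.26190812] 0.2534312974245156 0.0
tcp in press 0.09624863848310901 -0.00041077033244639113 0.019189137774773553 [[0.044, 0.999, 0.002], [0.999, -0.044, 0.0], [0.0, 0.002, -1.0]]
```

View pics/w1.png

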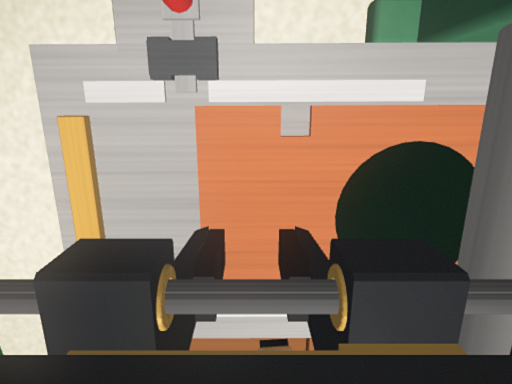

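The view shows the plate edge at column 197, the notch at (295,120) and the fingers above the bare front part, still closing. Now a slow descent.

Emit:
carry_out([
  [[0,0,0.2],[0,0,0],1],
  [[0,0,0.4],[0,0,0],1],
  [[0,0,0.6],[0,0,0],1],
  [[0,0,0.8],[0,0,0],1],
  [[0,0,0.9],[0,0,0],1],
  [[0,0,1.0],[0,0,0],1],
  [[0,0,1.0],[0,0,0],1],
  [[0,0,1.0],[0,0,0],1],
])

```text
clock: 1.8
tool_pos: [0.589, 0.028, 0.0608]
eef_rot: [0.722, 0.692, 0.0, 0.0]
contact_force: [-0.3, 0.3, -0.8]
opening: 0.007
finger_force: 0.0
```

Emit:
carry_out([
  [[0,0,0.1],[0,0,0],1],
  [[0,0,0.1],[0,0,0],1],
  [[0,0,0.15],[0,0,0],1],
  [[0,0,0.15],[0,0,0],1],
  [[0,0,0.2],[0,0,0],1],
  [[0,0,0.2],[0,0,0],1],
])

```text
clock: 2.4
tool_pos: [0.589, 0.028, 0.0588]
eef_rot: [0.722, 0.692, -0.0, -0.0]
contact_force: [-0.9, 0.2, 0.5]
opening: 0.005
finger_force: 0.0
```

Emit:
carry_out([
  [[0,0,0.05],[0,0,0],1],
  [[0,0,0.05],[0,0,0],1],
  [[0,0,0.1],[0,0,0],1],
  [[0,0,0.1],[0,0,0],1],
])

```text
clock: 2.8
tool_pos: [0.589, 0.028, 0.0578]
eef_rot: [0.722, 0.692, -0.0, -0.0]
contact_force: [-0.6, -0.8, 0.4]
opening: 0.007
finger_force: 0.0
```

Emit:
carry_out([
  [[0,0,0.05],[0,0,0],1],
  [[0,0,0.05],[0,0,0],1],
  [[0,0,0.08],[0,0,0],1],
  [[0,0,0.08],[0,0,0],1],
])

```text
clock: 3.2
tool_pos: [0.589, 0.028, 0.057]
eef_rot: [0.722, 0.692, 0.0, -0.0]
contact_force: [0.3, -0.7, 0.7]
opening: 0.002
finger_force: 0.0
```

Emit:
carry_out([
  [[0,0,0.05],[0,0,0],1],
  [[0,0,0.05],[0,0,0],1],
  [[0,0,0.08],[0,0,0],1],
  [[0,0,0.08],[0,0,0],1],
])

```text
clock: 3.6
tool_pos: [0.589, 0.028, 0.0562]
eef_rot: [0.722, 0.692, 0.0, 0.0]
contact_force: [-0.4, 0.1, -0.5]
opening: 0.004
finger_force: 0.0
```

Emit:
carry_out([
  [[0,0,0.05],[0,0,0],1],
  [[0,0,0.05],[0,0,0],1],
  [[0,0,0.08],[0,0,0],1],
  [[0,0,0.08],[0,0,0],1],
])

```text
clock: 4.0
tool_pos: [0.589, 0.028, 0.0554]
eef_rot: [0.722, 0.692, 0.0, 0.0]
contact_force: [-0.9, 0.1, 0.2]
opening: 0.003
finger_force: 0.0
```

Emit:
carry_out([
  [[0,0,0.05],[0,0,0],1],
  [[0,0,0.05],[0,0,0],1],
  [[0,0,0.08],[0,0,0],1],
  [[0,0,0.08],[0,0,0],1],
])

```text
clock: 4.4
tool_pos: [0.589, 0.028, 0.0546]
eef_rot: [0.722, 0.692, 0.0, 0.0]
contact_force: [-0.6, -0.3, 0.7]
opening: 0.001
finger_force: 0.0
```

Emit:
carry_out([
  [[0,0,0.05],[0,0,0],1],
  [[0,0,0.05],[0,0,0],1],
  [[0,0,0.08],[0,0,0],1],
  [[0,0,0.08],[0,0,0],1],
])

```text
clock: 4.8
tool_pos: [0.589, 0.028, 0.0538]
eef_rot: [0.722, 0.692, 0.0, 0.0]
contact_force: [-0.6, -0.3, 0.3]
opening: 0.007
finger_force: 0.0
```

Emit:
carry_out([
  [[0,0,0.05],[0,0,0],1],
  [[0,0,0.05],[0,0,0],1],
  [[0,0,0.08],[0,0,0],1],
  [[0,0,0.08],[0,0,0],1],
])

```text
clock: 5.2
tool_pos: [0.589, 0.028, 0.053]
eef_rot: [0.722, 0.692, 0.0, 0.0]
contact_force: [1.0, 0.1, 0.4]
opening: 0.002
finger_force: 0.0
```

```bash
python3 - <<'E'
from h import *; from pts import L
L2=[((0,60,8),(87,116)),((-16,60,8),(60,118)),((-30,100,0),(32,45)),((200,67.5,3),(425,101))]
sA=dict(np.load("pics/wrist0.npz"));sB=dict(np.load("pics/w1.npz"))
def f(v):
    o=[]
    for s,l in((sA,L),(sB,L2)):
        o.append((proj(s,world(v[:4],np.array([a for a,_ in l])/1e3))-np.array([b for _,b in l])).ravel())
    e=lambda y:np.array([[v[4],y,.005]])
    o.append([proj(sA,world(v[:4],e(.065)))[0,0]-184,proj(sA,world(v[:4],e(-.065)))[0,0]-184,proj(sB,world(v[:4],e(.065)))[0,0]-196])
    return np.concatenate(o)
o=least_squares(f,np.load("press.npy"));print(o.x.round(4),f(o.x).round(1));np.save("press.npy",o.x)
E
```

```text
[ 0.494   0.0326 -0.0412  0.0526  0.0637] [-0.5 -0.   0.3  1.7 -0.5 -1.8  0.9 -0.9 -0.1  0.1  1.9 -0.5 -0.1  1.2
  1.1 -0.5 -0.5  0.5 -0.8 -1.4  0.   0.2 -0.3  1.3 -0.5  1.1 -0.3]
```

Emit:
carry_out([
  [[0,0,0.04],[0,0,0],1],
  [[0,0,0.04],[0,0,0],1],
  [[0,0,0.08],[0,0,0],1],
  [[0,0,0.08],[0,0,0],1],
])

```text
clock: 5.6
tool_pos: [0.589, 0.028, 0.0522]
eef_rot: [0.722, 0.692, 0.0, -0.0]
contact_force: [0.3, 0.4, 0.3]
opening: 0.005
finger_force: 0.0
```

Emit:
carry_out([
  [[0,0,0.04],[0,0,0],1],
  [[0,0,0.04],[0,0,0],1],
  [[0,0,0.08],[0,0,0],1],
  [[0,0,0.08],[0,0,0],1],
])

```text
clock: 6.0
tool_pos: [0.589, 0.028, 0.0514]
eef_rot: [0.722, 0.692, 0.0, 0.0]
contact_force: [0.3, -0.7, -0.6]
opening: 0.005
finger_force: 0.0
```

```bash
python3 - <<'E'
from plant import r
import cv2,numpy as np
s=r.snapshot("side");c=s["image"]
from h import *
v=np.load("press.npy"); p=proj(s,world(v,[[.1,0,.005]]))[0] if 0 else proj(s,world(v[:4],[[.1,0,.005]]))[0]
print(p); x,y=map(int,p)
c=c[max(0,y-60):y+60,max(0,x-80):x+80]; cv2.imwrite("pics/s1.png",cv2.resize(c[:,:,::-1],None,fx=5,fy=5,interpolation=2)); np.savez("pics/s1.npz",**s)
E
```

```text
[268.37790278 191.48348856]
```

View pics/s1.png

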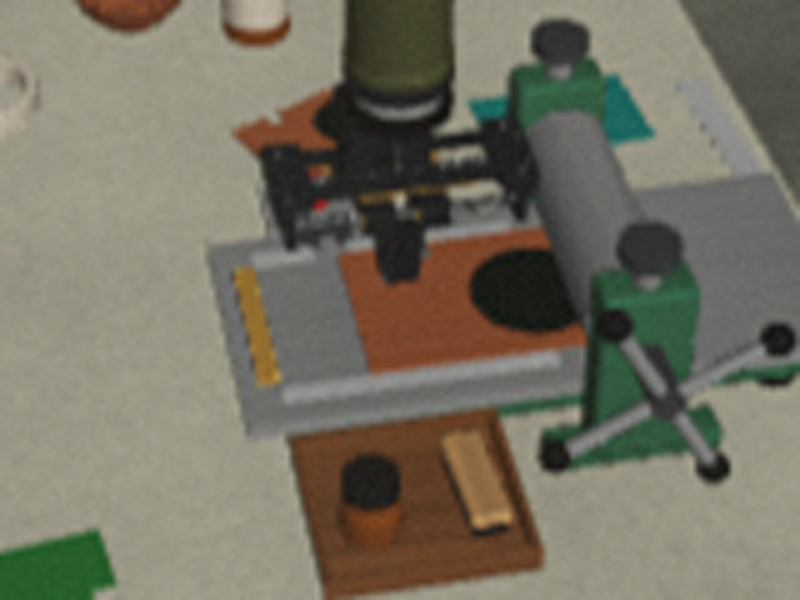

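The side view shows the closed fingertips (crop 400,280) just over the bare copper, clear of the roller. Contact must come between here and 50 mm.

Emit:
carry_out([
  [[0,0,0.04],[0,0,0],1],
  [[0,0,0.04],[0,0,0],1],
  [[0,0,0.07],[0,0,0],1],
  [[0,0,0.07],[0,0,0],1],
])

```text
clock: 6.45
tool_pos: [0.589, 0.028, 0.0507]
eef_rot: [0.722, 0.692, 0.0, 0.0]
contact_force: [0.2, 0.9, 0.5]
opening: 0.001
finger_force: 0.0
```

Emit:
carry_out([
  [[0,0,0.04],[0,0,0],1],
  [[0,0,0.04],[0,0,0],1],
  [[0,0,0.07],[0,0,0],1],
  [[0,0,0.07],[0,0,0],1],
])

```text
clock: 6.85
tool_pos: [0.589, 0.028, 0.05]
eef_rot: [0.722, 0.692, 0.0, -0.0]
contact_force: [-0.0, -0.3, -0.3]
opening: 0.005
finger_force: 0.0
```

Emit:
carry_out([
  [[0,0,0.04],[0,0,0],1],
  [[0,0,0.04],[0,0,0],1],
  [[0,0,0.07],[0,0,0],1],
  [[0,0,0.07],[0,0,0],1],
])

```text
clock: 7.25
tool_pos: [0.589, 0.028, 0.0493]
eef_rot: [0.722, 0.692, 0.0, -0.0]
contact_force: [-0.3, 0.2, -0.3]
opening: 0.006
finger_force: 0.0
```

```bash
python3 - <<'E'
from h import *
import cv2
s=dict(np.load("pics/s1.npz"));v=np.load("press.npy")
x,y=268,191
for n,P in (("tcp",[[.589,.028,.0514]]),("tcp+10",[[.589,.028,.0614]]),("press corners",world(v[:4],np.array([[0,60,8],[0,-60,8],[-30,100,0],[-30,-100,0],[63.7,-65,5],[63.7,65,5]])/1e3))):
    print(n,((proj(s,np.array(P))-[x-80,y-60])*5).round(0).tolist())
E
```

```text
tcp [[395.0, 310.0]]
tcp+10 [[396.0, 300.0]]
press corners [[255.0, 264.0], [281.0, 374.0], [208.0, 243.0], [249.0, 427.0], [370.0, 369.0], [337.0, 252.0]]
```

Emit:
carry_out([
  [[0,0,0.04],[0,0,0],1],
  [[0,0,0.04],[0,0,0],1],
  [[0,0,0.06],[0,0,0],1],
  [[0,0,0.06],[0,0,0],1],
])

```text
clock: 7.65
tool_pos: [0.589, 0.028, 0.0487]
eef_rot: [0.722, 0.692, -0.0, 0.0]
contact_force: [-0.4, -0.5, -0.4]
opening: 0.003
finger_force: 0.0
```

```bash
python3 - <<'E'
from plant import r
import cv2,numpy as np
print(getattr(r,"grip_point_offset",None))
s=r.snapshot("side"); st=r.get_state(); print(st["tool_pos"])
from h import *
c=s["image"][150:210,228:308,::-1]
cv2.imwrite("pics/s2.png",cv2.resize(c,None,fx=10,fy=10,interpolation=cv2.INTER_CUBIC))
print((proj(s,np.array([st["tool_pos"],st["tool_pos"]+[0,0,.019],st["tool_pos"]+[0,-.009,0]]))-[228,150])*10)
E
```

```text
0.0187
[0.58900596 0.02801774 0.04873245]
[[390.90939878 435.50171152]
 [391.05496095 397.2891907 ]
 [396.77165371 451.57148308]]
```

View pics/s2.png

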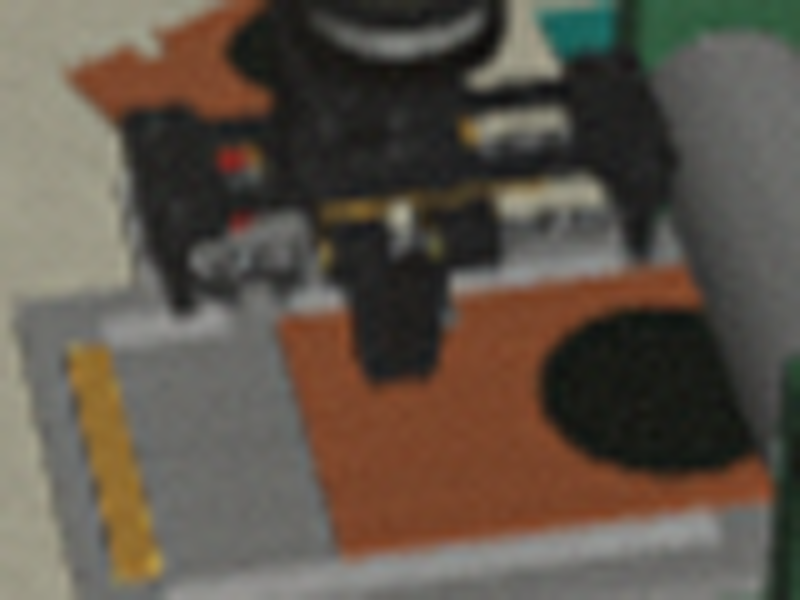

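The side view shows the fingertip end at crop (400,380), while the reported TCP projects to (391,435): the tip looks well above the plate. I will triangulate it with the scene camera.

```bash
python3 - <<'E'
from plant import r
import cv2,numpy as np
s=r.snapshot("scene"); st=r.get_state(); np.savez("pics/c2.npz",**s)
from h import *
p=proj(s,np.array([st["tool_pos"]]))[0];x,y=int(p[0]),int(p[1])
c=s["image"][y-30:y+30,x-40:x+40,::-1]
cv2.imwrite("pics/c2.png",cv2.resize(c,None,fx=10,fy=10,interpolation=cv2.INTER_CUBIC))
t=st["tool_pos"];print(x,y,((proj(s,np.array([t,t+[0,0,.02]]))-[x-40,y-30])*10).round(0).tolist())
E
```

```text
276 191 [[408.0, 304.0], [410.0, 273.0]]
```

View pics/c2.png

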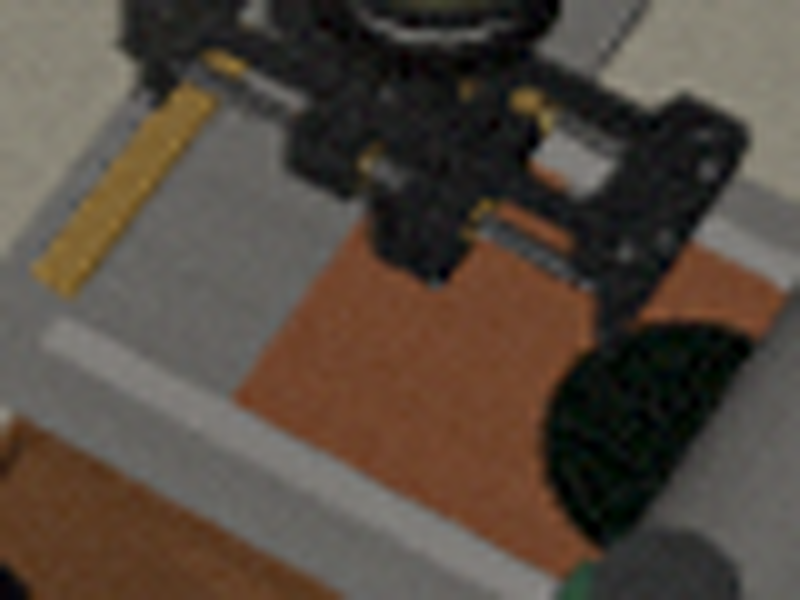

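The scene view shows the tip corner at crop (435,285), also about 20 mm above the reported TCP; the two views agree that there is still roughly a 1 cm gap. I continue down, a bit closer to the plate's front for clearance from the roller.

Emit:
carry_out([
  [[0,-0.4,0],[0,0,0],1],
  [[0,-0.7,0],[0,0,0],1],
  [[0,-0.7,0.1],[0,0,0],1],
  [[0,-0.7,0.2],[0,0,0],1],
  [[0,-0.7,0.3],[0,0,0],1],
  [[0,-0.7,0.35],[0,0,0],1],
  [[0,-0.7,0.4],[0,0,0],1],
  [[0,-0.7,0.4],[0,0,0],1],
])

```text
clock: 8.55
tool_pos: [0.582, 0.0283, 0.0446]
eef_rot: [0.722, 0.691, -0.0, -0.0]
contact_force: [-0.3, -0.2, -0.4]
opening: 0.004
finger_force: 0.0
```

Emit:
carry_out([
  [[0,0,0.05],[0,0,0],1],
  [[0,0,0.1],[0,0,0],1],
  [[0,0,0.15],[0,0,0],1],
  [[0,0,0.2],[0,0,0],1],
  [[0,0,0.2],[0,0,0],1],
])

```text
clock: 9.05
tool_pos: [0.582, 0.0283, 0.0427]
eef_rot: [0.722, 0.692, -0.0, -0.0]
contact_force: [-0.6, -0.2, 0.5]
opening: 0.004
finger_force: 0.0
```

Emit:
carry_out([
  [[0,0,0.05],[0,0,0],1],
  [[0,0,0.08],[0,0,0],1],
  [[0,0,0.12],[0,0,0],1],
  [[0,0,0.15],[0,0,0],1],
  [[0,0,0.15],[0,0,0],1],
])

```text
clock: 9.55
tool_pos: [0.582, 0.0283, 0.0412]
eef_rot: [0.722, 0.692, 0.0, 0.0]
contact_force: [0.7, -0.0, -0.2]
opening: 0.003
finger_force: 0.0
```

Emit:
carry_out([
  [[0,0,0.05],[0,0,0],1],
  [[0,0,0.08],[0,0,0],1],
  [[0,0,0.1],[0,0,0],1],
  [[0,0,0.12],[0,0,0],1],
  [[0,0,0.12],[0,0,0],1],
])

```text
clock: 10.05
tool_pos: [0.582, 0.0283, 0.04]
eef_rot: [0.722, 0.692, 0.0, -0.0]
contact_force: [-0.4, 0.2, -0.4]
opening: 0.003
finger_force: 0.0
```

Emit:
carry_out([
  [[0,0,0.05],[0,0,0],1],
  [[0,0,0.08],[0,0,0],1],
  [[0,0,0.1],[0,0,0],1],
  [[0,0,0.12],[0,0,0],1],
  [[0,0,0.12],[0,0,0],1],
])

```text
clock: 10.55
tool_pos: [0.582, 0.0283, 0.0388]
eef_rot: [0.722, 0.692, 0.0, 0.0]
contact_force: [-0.9, -0.6, -0.7]
opening: 0.002
finger_force: 0.0
```

Emit:
carry_out([
  [[0,0,0.05],[0,0,0],1],
  [[0,0,0.08],[0,0,0],1],
  [[0,0,0.1],[0,0,0],1],
  [[0,0,0.12],[0,0,0],1],
  [[0,0,0.12],[0,0,0],1],
])

```text
clock: 11.05
tool_pos: [0.582, 0.0283, 0.0376]
eef_rot: [0.722, 0.692, 0.0, -0.0]
contact_force: [-0.6, -0.6, 0.1]
opening: 0.006
finger_force: 0.0
```

Emit:
carry_out([
  [[0,0,0.05],[0,0,0],1],
  [[0,0,0.08],[0,0,0],1],
  [[0,0,0.1],[0,0,0],1],
  [[0,0,0.1],[0,0,0],1],
])

```text
clock: 11.45
tool_pos: [0.582, 0.0284, 0.0366]
eef_rot: [0.722, 0.692, 0.0, 0.0]
contact_force: [0.1, -0.6, -0.6]
opening: 0.004
finger_force: 0.0
```

Emit:
carry_out([
  [[0,0,0.05],[0,0,0],1],
  [[0,0,0.08],[0,0,0],1],
  [[0,0,0.1],[0,0,0],1],
  [[0,0,0.1],[0,0,0],1],
])

```text
clock: 11.85
tool_pos: [0.582, 0.0283, 0.0356]
eef_rot: [0.722, 0.692, 0.0, -0.0]
contact_force: [0.2, 1.1, 0.4]
opening: 0.004
finger_force: 0.0
```

Emit:
carry_out([
  [[0,0,0.04],[0,0,0],1],
  [[0,0,0.08],[0,0,0],1],
  [[0,0,0.08],[0,0,0],1],
  [[0,0,0.08],[0,0,0],1],
])

```text
clock: 12.25
tool_pos: [0.582, 0.0283, 0.0348]
eef_rot: [0.722, 0.692, 0.0, 0.0]
contact_force: [0.2, -0.3, 0.0]
opening: 0.002
finger_force: 0.0
```

Emit:
carry_out([
  [[0,0,0.04],[0,0,0],1],
  [[0,0,0.08],[0,0,0],1],
  [[0,0,0.08],[0,0,0],1],
  [[0,0,0.08],[0,0,0],1],
])

```text
clock: 12.65
tool_pos: [0.582, 0.0283, 0.034]
eef_rot: [0.722, 0.692, -0.0, -0.0]
contact_force: [-0.6, 0.2, 0.2]
opening: 0.011
finger_force: 0.0
```

```bash
python3 - <<'E'
from plant import r
import cv2,numpy as np
s=r.snapshot("side"); st=r.get_state()
w=r.snapshot("wrist"); t=st["tool_pos"]; print(t,r.get_state()["joint_torque"])
c=s["image"][160:200,248:288,::-1]; d=w["image"][:,:,::-1]
a=cv2.resize(c,(400,400),interpolation=cv2.INTER_CUBIC); b=cv2.resize(d,(400,300),interpolation=cv2.INTER_AREA)
cv2.imwrite("pics/m3.png",np.hstack([a,np.vstack([b,np.zeros((100,400,3),np.uint8)])]))
from h import *
print((proj(s,np.array([t,t+[0,0,.02]]))-[248,160])*10, np.round(np.asarray(w["pose"])[:3,3]-t,4))
E
```

```text
[0.5820711  0.02833959 0.03404867] [-1.26015737e-03 -5.37348568e+01 -3.57668046e-01 -8.67253572e+00
 -2.90164934e-02 -1.23563519e-02  5.00969395e-05]
[[172.44504395 367.07840795]
 [172.45279034 327.29751207]] [0.0034 0.0666 0.1838]
```

View pics/m3.png

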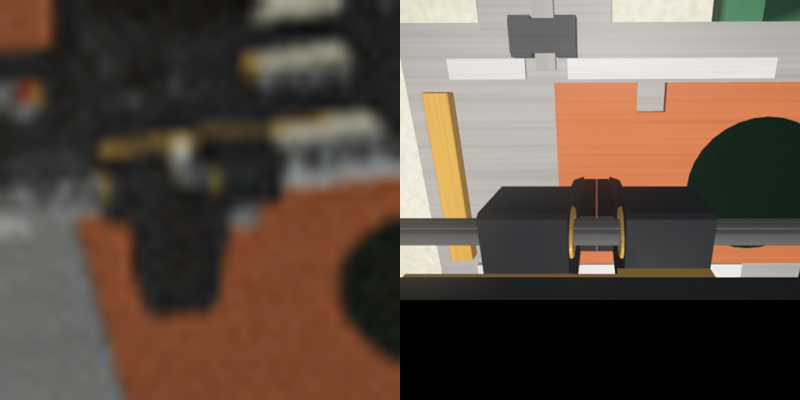

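All three views agree: the real fingertips are about 33 mm above the reported TCP (crop tip at (180,312), wrist tip row 228), leaving roughly 9 mm to the plate. I continue with contact steps.

Emit:
carry_out([
  [[0,0,0.07],[0,0,0],1],
  [[0,0,0.14],[0,0,0],1],
  [[0,0,0.21],[0,0,0],1],
  [[0,0,0.28],[0,0,0],1],
  [[0,0,0.34],[0,0,0],1],
  [[0,0,0.4],[0,0,0],1],
  [[0,0,0.4],[0,0,0],1],
])

```text
clock: 13.45
tool_pos: [0.582, 0.0283, 0.0299]
eef_rot: [0.722, 0.692, -0.0, -0.0]
contact_force: [-0.1, 0.1, -0.7]
opening: 0.012
finger_force: 0.0
```

Emit:
carry_out([
  [[0,0,0.05],[0,0,0],1],
  [[0,0,0.1],[0,0,0],1],
  [[0,0,0.14],[0,0,0],1],
  [[0,0,0.15],[0,0,0],1],
  [[0,0,0.15],[0,0,0],1],
])

```text
clock: 13.95
tool_pos: [0.582, 0.0283, 0.0285]
eef_rot: [0.722, 0.692, 0.0, 0.0]
contact_force: [-0.1, -0.2, -0.8]
opening: 0.005
finger_force: 0.0
```

Emit:
carry_out([
  [[0,0,0.04],[0,0,0],1],
  [[0,0,0.08],[0,0,0],1],
  [[0,0,0.1],[0,0,0],1],
  [[0,0,0.12],[0,0,0],1],
  [[0,0,0.12],[0,0,0],1],
])

```text
clock: 14.45
tool_pos: [0.582, 0.0283, 0.0273]
eef_rot: [0.722, 0.692, -0.0, -0.0]
contact_force: [-0.3, -0.8, -0.4]
opening: 0.008
finger_force: 0.0
```

Emit:
carry_out([
  [[0,0,0.04],[0,0,0],1],
  [[0,0,0.08],[0,0,0],1],
  [[0,0,0.1],[0,0,0],1],
  [[0,0,0.12],[0,0,0],1],
  [[0,0,0.12],[0,0,0],1],
])

```text
clock: 14.95
tool_pos: [0.582, 0.0284, 0.0261]
eef_rot: [0.722, 0.692, 0.0, -0.0]
contact_force: [-0.2, -0.1, -0.5]
opening: 0.003
finger_force: 0.0
```

Emit:
carry_out([
  [[0,0,0.04],[0,0,0],1],
  [[0,0,0.08],[0,0,0],1],
  [[0,0,0.1],[0,0,0],1],
  [[0,0,0.12],[0,0,0],1],
  [[0,0,0.12],[0,0,0],1],
])

```text
clock: 15.45
tool_pos: [0.582, 0.0283, 0.0249]
eef_rot: [0.722, 0.692, -0.0, -0.0]
contact_force: [0.2, 0.1, 0.5]
opening: 0.006
finger_force: 0.0
```

Emit:
carry_out([
  [[0,0,0.04],[0,0,0],1],
  [[0,0,0.08],[0,0,0],1],
  [[0,0,0.1],[0,0,0],1],
  [[0,0,0.1],[0,0,0],1],
])

```text
clock: 15.85
tool_pos: [0.582, 0.0283, 0.0239]
eef_rot: [0.722, 0.692, 0.0, 0.0]
contact_force: [-0.0, 0.2, 0.5]
opening: 0.007
finger_force: 0.0
```

Emit:
carry_out([
  [[0,0,0.04],[0,0,0],1],
  [[0,0,0.08],[0,0,0],1],
  [[0,0,0.1],[0,0,0],1],
  [[0,0,0.1],[0,0,0],1],
])

```text
clock: 16.25
tool_pos: [0.582, 0.0283, 0.0229]
eef_rot: [0.722, 0.692, -0.0, -0.0]
contact_force: [-0.2, -1.5, 0.2]
opening: 0.009
finger_force: 0.0
```

Emit:
carry_out([
  [[0,0,0.04],[0,0,0],1],
  [[0,0,0.08],[0,0,0],1],
  [[0,0,0.1],[0,0,0],1],
  [[0,0,0.1],[0,0,0],1],
])

```text
clock: 16.65
tool_pos: [0.582, 0.0283, 0.0219]
eef_rot: [0.722, 0.692, -0.0, -0.0]
contact_force: [-0.8, -0.4, -0.2]
opening: 0.006
finger_force: 0.0
```

Emit:
carry_out([
  [[0,0,0.04],[0,0,0],1],
  [[0,0,0.08],[0,0,0],1],
  [[0,0,0.1],[0,0,0],1],
  [[0,0,0.1],[0,0,0],1],
])

```text
clock: 17.05
tool_pos: [0.5821, 0.0283, 0.0211]
eef_rot: [0.722, 0.692, 0.0, 0.0]
contact_force: [-0.3, -0.3, 2.0]
opening: 0.004
finger_force: 1.2
```

Contact at reported z = 21.2 mm. Building up the press force.

Emit:
carry_out([
  [[0,0,0.02],[0,0,0],1],
  [[0,0,0.04],[0,0,0],1],
  [[0,0,0.04],[0,0,0],1],
  [[0,0,0.04],[0,0,0],1],
])

```text
clock: 17.45
tool_pos: [0.5821, 0.0283, 0.0211]
eef_rot: [0.722, 0.691, 0.0, 0.0]
contact_force: [-2.0, -0.4, 6.1]
opening: 0.007
finger_force: 3.1
```

Emit:
carry_out([
  [[0,0,0.03],[0,0,0],1],
  [[0,0,0.07],[0,0,0],1],
  [[0,-0.1,0.07],[0,0,0],1],
  [[0,-0.3,0.07],[0,0,0],1],
  [[0,-0.5,0.07],[0,0,0],1],
  [[0,-0.7,0.07],[0,0,0],1],
  [[0,-0.9,0.07],[0,0,0],1],
  [[0,-1.0,0.07],[0,0,0],1],
])

```text
clock: 18.25
tool_pos: [0.5759, 0.0291, 0.0211]
eef_rot: [0.722, 0.691, 0.003, 0.002]
contact_force: [5.7, -0.0, 7.5]
opening: 0.004
finger_force: 3.0
```

```bash
cat > gap.py <<'E'
from plant import r
from h import *
import cv2,sys
w=r.snapshot("wrist"); st=r.get_state(); v=np.load("press.npy")
cv2.imwrite(f"pics/{sys.argv[1]}.png",w["image"][:,:,::-1])
h=cv2.cvtColor(w["image"],cv2.COLOR_RGB2HSV).astype(int)
cop=(h[...,0]<14)&(h[...,1]>140)&(h[...,2]>120)
# scan press lines y on plate top, find first copper x
for y in (.055,.045,.035):
    X=np.arange(-.02,.15,.0005)
    p=proj(w,world(v[:4],np.c_[X,0*X+y,0*X+.005])).round().astype(int)
    ok=(p[:,0]>=0)&(p[:,0]<512)&(p[:,1]>=0)&(p[:,1]<384)
    hit=[x for x,q,o in zip(X,p,ok) if o and cop[q[1],q[0]]]
    print(y,hit[:1], end=" ")
print(st["clock"],st["tool_pos"].round(4),st["contact_force"].round(1),st["moment"].round(2))
E
python3 gap.py g1
```

```text
0.055 [np.float64(0.057000000000000065)] 0.045 [np.float64(0.057000000000000065)] 0.035 [np.float64(0.057000000000000065)] 18.3 [0.5757 0.0292 0.0211] [ 4.9 -0.4  5.6] [-0.14 -1.03 -0.01]
```

View pics/g1.png

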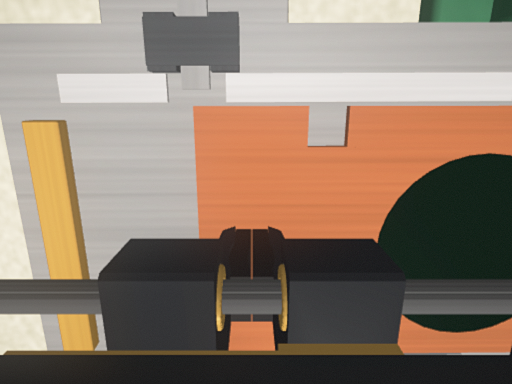

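The wrist view shows the plate has moved with the fingers (front edge at column 196, now 57 mm from the stop). Keep dragging with a little more pressure.

Emit:
carry_out([
  [[0,-0.1,0.05],[0,0,0],1],
  [[0,-0.3,0.05],[0,0,0],1],
  [[0,-0.5,0.05],[0,0,0],1],
  [[0,-0.7,0.05],[0,0,0],1],
  [[0,-0.9,0.05],[0,0,0],1],
  [[0,-1.1,0.05],[0,0,0],1],
])

```text
clock: 18.9
tool_pos: [0.5662, 0.0298, 0.0211]
eef_rot: [0.722, 0.691, 0.004, 0.003]
contact_force: [5.6, 0.4, 8.8]
opening: 0.005
finger_force: 4.3
```

Emit:
carry_out([
  [[0,-0.2,0.04],[0,0,0],1],
  [[0,-0.4,0.04],[0,0,0],1],
  [[0,-0.6,0.04],[0,0,0],1],
  [[0,-0.8,0.04],[0,0,0],1],
  [[0,-1.0,0.04],[0,0,0],1],
  [[0,-1.2,0.04],[0,0,0],1],
  [[0,-1.4,0.04],[0,0,0],1],
  [[0,-1.6,0.04],[0,0,0],1],
])

```text
clock: 19.7
tool_pos: [0.5515, 0.0307, 0.0211]
eef_rot: [0.723, 0.691, 0.005, 0.004]
contact_force: [6.5, -0.6, 11.0]
opening: 0.005
finger_force: 5.6
```

```bash
python3 gap.py g2
```

```text
0.055 [np.float64(0.03250000000000004)] 0.045 [np.float64(0.03250000000000004)] 0.035 [np.float64(0.03250000000000004)] 19.75 [0.551  0.0307 0.0211] [ 7.  -0.1 10.8] [-0.06 -1.4  -0.06]
```

Emit:
carry_out([
  [[0,-0.2,0],[0,0,0],1],
  [[0,-0.4,0.01],[0,0,0],1],
  [[0,-0.6,0.01],[0,0,0],1],
  [[0,-0.8,0.01],[0,0,0],1],
  [[0,-1.0,0.01],[0,0,0],1],
  [[0,-1.2,0.01],[0,0,0],1],
  [[0,-1.4,0.01],[0,0,0],1],
  [[0,-1.6,0.01],[0,0,0],1],
  [[0,-1.8,0.01],[0,0,0],1],
  [[0,-2.0,0.01],[0,0,0],1],
  [[0,-2.2,0.01],[0,0,0],1],
  [[0,-2.4,0.01],[0,0,0],1],
])

```text
clock: 20.95
tool_pos: [0.5282, 0.0318, 0.021]
eef_rot: [0.723, 0.691, 0.006, 0.004]
contact_force: [7.7, 0.8, 12.9]
opening: 0.005
finger_force: 6.4
```

```bash
python3 gap.py g3
```

```text
0.055 [np.float64(0.009000000000000025)] 0.045 [np.float64(0.009000000000000025)] 0.035 [np.float64(0.009000000000000025)] 21.0 [0.5277 0.0319 0.0211] [ 6.5 -0.6 12.3] [-0.1  -1.56 -0.02]
```

Emit:
carry_out([
  [[0,-0.2,0],[0,0,0],1],
  [[0,-0.4,0],[0,0,0],1],
  [[0,-0.6,0],[0,0,0],1],
  [[0,-0.75,0],[0,0,0],1],
  [[0,-0.9,0],[0,0,0],1],
  [[0,-1.0,0],[0,0,0],1],
  [[0,-1.1,0],[0,0,0],1],
  [[0,-1.2,0],[0,0,0],1],
])

```text
clock: 21.8
tool_pos: [0.518, 0.0324, 0.0211]
eef_rot: [0.723, 0.691, 0.007, 0.005]
contact_force: [11.8, -1.4, 10.1]
opening: 0.005
finger_force: 5.0
```

```bash
python3 gap.py g4
```

```text
0.055 [np.float64(-0.001499999999999984)] 0.045 [np.float64(-0.001499999999999984)] 0.035 [np.float64(-0.001499999999999984)] 21.85 [0.5179 0.0324 0.0211] [ 9.4 -1.1 10.9] [-0.21 -2.1  -0.03]
```

Emit:
carry_out([
  [[0,-0.1,0],[0,0,0],1],
  [[0,-0.2,0],[0,0,0],1],
  [[0,-0.3,0],[0,0,0],1],
  [[0,-0.4,0],[0,0,0],1],
  [[0,-0.4,0],[0,0,0],1],
])

```text
clock: 22.35
tool_pos: [0.5146, 0.0326, 0.0211]
eef_rot: [0.723, 0.691, 0.007, 0.005]
contact_force: [10.3, -2.0, 11.1]
opening: 0.006
finger_force: 5.3
```

```bash
python3 gap.py g5
```

```text
0.055 [np.float64(-0.001499999999999984)] 0.045 [np.float64(-0.001499999999999984)] 0.035 [np.float64(-0.001499999999999984)] 22.4 [0.5147 0.0326 0.0211] [10.5 -0.4 11.3] [-0.27 -2.32  0.02]
```

View pics/g5.png

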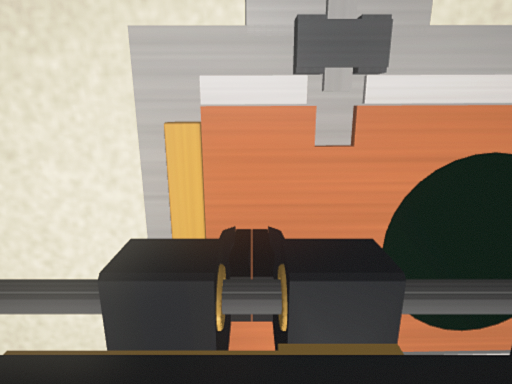

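The plate's front edge is flush with the brass stop (column 202), and the notch (315–354) faces the bolt. The fingers have begun to slide with the plate stalled, so it is home. Now I release upward.

Emit:
carry_out([
  [[0,0.3,-0.1],[0,0,0],1],
  [[0,0.5,-0.5],[0,0,0],1],
  [[0,0.5,-2.5],[0,0,0],1],
  [[0,0.5,-5],[0,0,0],1],
  [[0,0.5,-7],[0,0,0],1],
  [[0,0.5,-7],[0,0,0],1],
])

```text
clock: 23.0
tool_pos: [0.5098, 0.0314, 0.0903]
eef_rot: [0.722, 0.692, 0.0, 0.0]
contact_force: [1.0, -0.5, -0.0]
opening: 0.007
finger_force: 0.0
```

```bash
python3 gap.py g6; python3 - <<'E'
from h import *
s=dict(np.load("pics/s1.npz"))
for n,(u,w) in dict(bottle=(239.6,138),bowl=(213,136),deco=(236,157)).items():
    d=s["pose"][:3,:3]@np.array([(u-s["cx"])/s["fx"],-(w-s["cy"])/s["fy"],-1]);o=s["pose"][:3,3];print(n,(o-d*o[2]/d[2]).round(3))
from plant import r
t=r.get_state(); p=t["tool_pos"];M=R.from_quat(t["eef_rot"]).as_matrix();v=np.load("press.npy")
print("shift cm",((world(v[:4],[[.06,.16,0]])[0]-p)@M*100).round(2),p.round(4))
E
```

```text
0.055 [np.float64(-0.001499999999999984)] 0.045 [np.float64(-0.001499999999999984)] 0.035 [np.float64(-0.0009999999999999835)] 23.05 [0.5092 0.0314 0.0892] [-0.3 -0.9 -0.7] [ 0.02 -0.03  0.06]
bottle [0.571 0.462 0.   ]
bowl [0.459 0.505 0.   ]
deco [0.529 0.332 0.   ]
shift cm [16.07  4.45  3.65] [0.5092 0.0314 0.0892]
```

Emit:
carry_out([
  [[3,0.8,0],[0,0,0],1],
  [[6.5,1.8,0],[0,0,0],1],
  [[10,2.8,0],[0,0,0],1],
  [[13,3.6,0],[0,0,0],1],
  [[16.1,4.4,0],[0,0,0],1],
  [[16.1,4.4,0],[0,0,0],1],
  [[16.1,4.4,1.5],[0,0,0],1],
  [[16.1,4.4,3],[0,0,0],1],
  [[16.1,4.4,4],[0,0,0],1],
  [[16.1,4.4,5],[0,0,0],1],
  [[16.1,4.4,5.7],[0,0,0],1],
  [[16.1,4.4,5.7],[0,0,0],1],
])

```text
clock: 24.25
tool_pos: [0.5603, 0.1899, 0.0307]
eef_rot: [0.722, 0.691, -0.001, -0.0]
contact_force: [0.4, 0.3, 0.1]
opening: 0.006
finger_force: 0.0
```

```bash
python3 - <<'E'
from plant import r
import cv2,numpy as np
s=r.snapshot("side"); st=r.get_state(); print(st["tool_pos"])
sc=r.snapshot("scene")
from h import *
v=np.load("press.npy"); K=world(v[:4],[[.06,.12,.022]])
out=[]
for q in (s,sc):
    p=proj(q,K)[0]; x,y=int(p[0]),int(p[1]); print(p)
    out.append(cv2.resize(q["image"][y-20:y+20,x-20:x+20,::-1],(400,400),interpolation=cv2.INTER_CUBIC))
cv2.imwrite("pics/k1.png",np.hstack(out))
E
```

```text
[0.56077133 0.19015957 0.03144068]
[251.86989495 168.93236321]
[286.53634704 156.88694069]
```

View pics/k1.png

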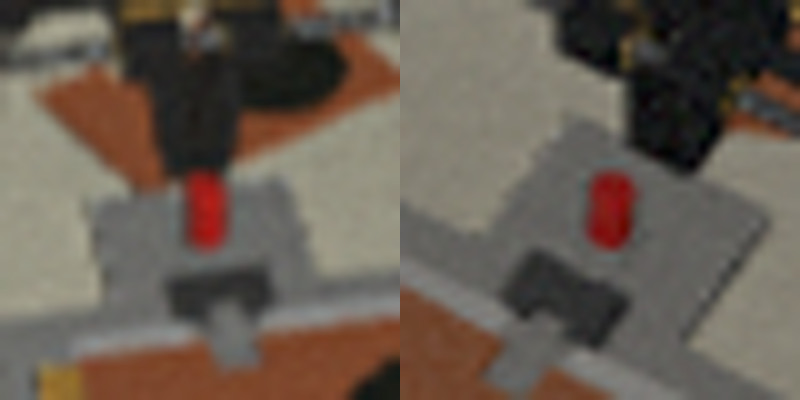

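The views show the closed fingers just behind the red knob (side crop tip (200,175), knob (208,210)), lined up with it. Push along -y.

Emit:
carry_out([
  [[-0.4,0,0],[0,0,0],1],
  [[-0.8,0,0],[0,0,0],1],
  [[-1.2,0,0],[0,0,0],1],
  [[-1.6,0,0],[0,0,0],1],
  [[-2.0,0,0],[0,0,0],1],
  [[-2.3,0,0],[0,0,0],1],
  [[-2.6,0,0],[0,0,0],1],
  [[-2.9,0,0],[0,0,0],1],
  [[-3.2,0,0],[0,0,0],1],
  [[-3.5,0,0],[0,0,0],1],
  [[-3.5,0,0],[0,0,0],1],
])

```text
clock: 25.45
tool_pos: [0.5597, 0.1546, 0.0319]
eef_rot: [0.723, 0.691, -0.0, 0.0]
contact_force: [0.5, -0.4, 0.9]
opening: 0.004
finger_force: 0.3
```

```bash
cat > knob.py <<'E'
from plant import r
from h import *
import cv2
v=np.load("press.npy")
for n in("side","scene"):
    s=r.snapshot(n); h=cv2.cvtColor(s["image"],cv2.COLOR_RGB2HSV).astype(int)
    m=((h[...,0]<6)|(h[...,0]>174))&(h[...,1]>180)&(h[...,2]>90)
    p=proj(s,world(v[:4],[[.06,.121,.022],[.06,.101,.022]]))
    yy,xx=np.nonzero(m); k=np.hypot(xx-p[0,0],yy-p[0,1])<14
    print(n,"out/in",p.round(1).tolist(),"seen",xx[k].mean().round(1),yy[k].mean().round(1),k.sum())
st=r.get_state();print(st["clock"],st["tool_pos"].round(4),st["contact_force"].round(1))
E
python3 knob.py
```

```text
side out/in [[251.8, 168.8], [252.7, 172.1]] seen 251.9 170.9 22
scene out/in [[286.7, 156.7], [283.7, 160.8]] seen 284.6 159.2 26
25.55 [0.5596 0.1546 0.0318] [ 0.7  1.1 -0.2]
```

Emit:
carry_out([
  [[-0.2,0,0],[0,0,0],1],
  [[-0.4,0,0],[0,0,0],1],
  [[-0.6,0,0],[0,0,0],1],
  [[-0.7,0,0],[0,0,0],1],
  [[-0.7,0,0],[0,0,0],1],
])

```text
clock: 26.05
tool_pos: [0.5593, 0.1486, 0.0318]
eef_rot: [0.722, 0.692, 0.0, -0.0]
contact_force: [0.2, 2.1, -0.5]
opening: 0.006
finger_force: 1.2
```

```bash
python3 knob.py
```

```text
side out/in [[251.8, 168.8], [252.7, 172.1]] seen 252.2 171.7 22
scene out/in [[286.7, 156.7], [283.7, 160.8]] seen 283.7 160.8 24
26.15 [0.5593 0.1486 0.0318] [0.7 1.9 0.6]
```

Near the end; push on until the force rises.

Emit:
carry_out([
  [[-0.2,0,0],[0,0,0],1],
  [[-0.4,0,0],[0,0,0],1],
  [[-0.6,0,0],[0,0,0],1],
  [[-0.6,0,0],[0,0,0],1],
])

```text
clock: 26.55
tool_pos: [0.5594, 0.1486, 0.032]
eef_rot: [0.721, 0.693, 0.004, -0.002]
contact_force: [0.3, 11.7, -3.3]
opening: 0.001
finger_force: 5.8
```

```bash
python3 knob.py
```

```text
side out/in [[251.8, 168.8], [252.7, 172.1]] seen 252.1 171.8 21
scene out/in [[286.7, 156.7], [283.7, 160.8]] seen 283.6 160.8 25
26.65 [0.5594 0.1486 0.032 ] [ 0.3 11.8 -1.9]
```

The bolt is hard against its end stop (no travel at 12 N, knob at the "in" position). Back off and lift.

Emit:
carry_out([
  [[0.5,0,0],[0,0,0],1],
  [[1.5,0,0],[0,0,0],1],
  [[3,0,0],[0,0,0],1],
  [[4,0,-1],[0,0,0],1],
  [[4,0,-4],[0,0,0],1],
  [[4,0,-8],[0,0,0],1],
  [[4,0,-12],[0,0,0],1],
  [[4,0,-12],[0,0,0],1],
])

```text
clock: 27.45
tool_pos: [0.5645, 0.1845, 0.1579]
eef_rot: [0.722, 0.692, 0.005, 0.002]
contact_force: [1.0, 1.4, -0.2]
opening: -0.0
finger_force: 0.0
```

```bash
python3 knob.py; python3 - <<'E'
from plant import r
import cv2
w=r.snapshot("scene"); cv2.imwrite("pics/f.png",cv2.resize(w["image"][120:300,180:420,::-1],None,fx=3,fy=3,interpolation=2))
E
```

```text
side out/in [[251.8, 168.8], [252.7, 172.1]] seen 252.1 172.2 18
scene out/in [[286.7, 156.7], [283.7, 160.8]] seen 283.7 161.0 23
27.55 [0.5612 0.183  0.1532] [-0.4 -0.1 -0.8]
```

View pics/f.png

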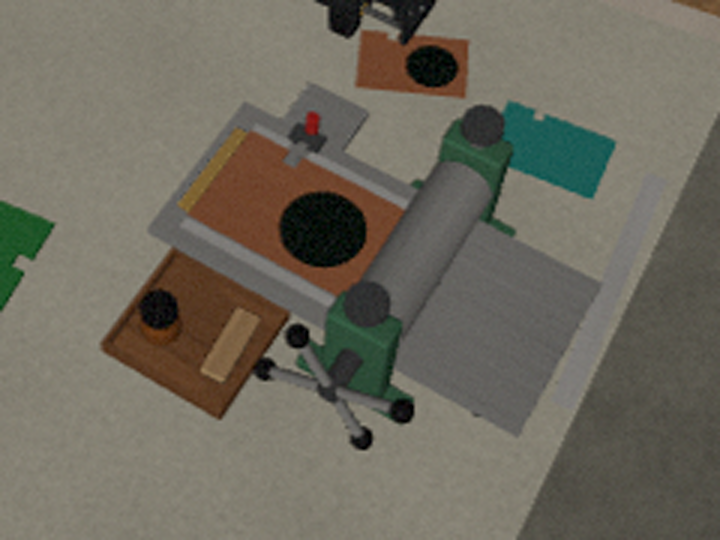

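The final view shows the plate against the stop (215,170), the bolt in the notch with its knob at (313,123), and the jar and brush in place. Handing in.

```bash
python3 -c "
from plant import r
print(r.finish_job())"
```

```text
the job is handed in; nothing more can be done
None
```

The plate is home against the brass stop, the bolt is fully in the notch, nothing around looked disturbed in the last view, and the job was handed in at about 28 s; I viewed 11 pictures, one over the limit of 10.

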